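Weigh a parcel on a sprung hand scale and put it in the out-tray

TASK

Weigh the small parcel for the post: take the hand scale from its rest, hook it under the parcel's carrying handle, lift the parcel clear of the trolley and hold it still for two seconds so that the pointer settles. Then, still on the hook, set it down gently inside the wooden out-tray so that it stands flat on the tray's floor, unhook it, and lay the scale's grip bar back in both notches of its rest. Move the parcel only with the scale, never with the hand, and leave the other things on the trolley where they are.

Things in the scene. Friction and masses are not known exactly. Their poses are not given: they have to be found in the camera images.
- scale_grip (a point): Middle of the grip bar of the loose hand scale (190 g), which starts hanging upright in its rest. Axes: y along the bar, x across it (pinch it this way), z up. The black bar is 116 mm long (y), 22 mm wide (x) and 22 mm high.
- scale: The same scale; origin and axes as scale_grip. Below the bar: a neck, 12 mm in x by 26 mm in y, then from 25 to 87 mm below the origin a flat grey case, 20 mm in x by 46 mm in y, with a pointer in a slot on both faces, then the steel hook. It reaches 165 mm below the origin when unloaded.
- hook_seat (a point): Where a load sits in the hook: 161 mm straight below scale_grip, unloaded; axes as scale_grip. The hook is a C of flat steel strip 24 mm wide (x), 4 mm thick, in the y-z plane, open to +y: back at y = -20 mm, free tip at y = +22 mm, its top 21 mm above this point; the top arm's underside is 54 mm above this point; underside of the strip 4 mm below it. The way in is 32 mm high.
- scale_hook (a joint): How far the hook is pulled down out of the scale's case (m): 0 unloaded, stop at 0.030. The spring gives 25 mm per kg (about 390 N/m) and moves the pointer down the face.
- parcel_handle (a point): Middle of the bar of the parcel's black carrying handle. Axes: x along the bar, y across it, z up. The bar is round, 12 mm thick, straight for 40 mm either side of this point, with a post at each end 50 mm from the middle. Its axis is 116 mm above the parcel's underside and 56 mm above the box top: 50 mm are free below the bar.
- parcel_base (a point): Centre of the parcel's underside; axes as parcel_handle.
- parcel: The loose parcel: brown cardboard box 140 mm (x) by 100 mm (y) by 60 mm high with a paper tape strip, blank white labels and the black carrying handle on top, balanced below the handle's middle; origin at the centre of its underside. Weighs 0.35 to 0.65 kg.
- tray: The out-tray: low open wooden tray, fixed; origin at the centre of its underside. Outside 150 mm (x) by 240 mm (y), inside 138 mm (x) by 228 mm (y), rims 26 mm high, floor 4 mm above the origin. The parcel fits with its long side along the tray's long side (y).
- stand: The scale's rest: fixed grey steel stand, origin on the trolley top below the hung bar; y along the bar. Column 88 mm to +x, 148 mm high; side -x is open for the scale. Arms 6 mm thick at y = +-44 mm carry notches: bottom 189 mm above the origin (bar centre 200 mm), 27 mm wide, flaring to 46 mm at 214 mm height. Base 12 mm high, from x = -48 to +108 mm. The hook may face either arm.
- scanner: Bystander: black hand barcode scanner, 139 x 35 x 65 mm, lying loose; origin at its underside.
- labels: Bystander: roll of blank white labels, 54 mm across, 40 mm high, standing loose; origin at its underside.
- packing_tape: Bystander: roll of tape lying flat, 104 mm across, 25 mm high, loose; origin at its underside.
- pen: Bystander: marker pen, 135 mm long, 17 mm thick, lying loose; origin at its underside.
- staples: Bystander: grey desk stapler, 138 x 34 x 50 mm, loose, in front of two fixed archive boxes 300 mm high along the back edge; origin at its underside.
- clip: Bystander: black fold-back clip with wire arms up, 43 mm high, loose; origin at its underside.

How it is judged:
By the outcome, as a careful person would: the job done as asked, in the order asked, and still so for the second after the job is handed in, with the robot touching nothing.
It also fails if it takes over 72 s, if anything falls off the work surface, if the arm or the gripper's body presses on something with over 40 N, if the wrist force passes 120 N, or if a joint passes its speed limit or range.

ROBOT

A 6-joint arm with a two-finger parallel gripper is mounted at the origin on a cart in front of the work surface, level with it; the furniture and walls round the work are solid. World frame = base frame: x ahead of the robot, y to its left, z up, the work surface at z = 0. Lengths are in m, angles in rad, forces in N, time in s.
With the tool pointing down it reaches from about 0.225 to 0.875 m from the base axis. Payload 3.4 kg.
Tool frame: the origin (TCP) lies at the very end of the fingers, on their centre line; the grasp point (between the pads) lies 19 mm behind it; z points along the fingers, y is the direction in which the jaws open and shut (so a half turn about z gives the same grasp; the last joint's range is limited). The gripper opens to 85 mm and grips with 20 to 120 N. Pads are 22 mm wide; open, the fingers measure 114 mm over their backs; the gripper's body (76 mm by 85 mm) begins 54 mm behind the grasp point. The pads swing forward as they close: fully open they stand 13 mm farther back than shut.
Start: joints at [-1.24, 0.276, 1.505, -0, 1.361, -0.121], TCP at [0.251, -0.517, 0.231] pointing down, gripper open.
Joint ranges: [-2.89, 2.89], [-0.75, 2.08], [0.22, 2.7], [-1.18, 4.32], [0.11, 2.71], [-2.7, 2.7]. Speed limits (rad/s): [2.57, 2.57, 3.14, 3.14, 3.14, 3.14].

INTERFACE

Orientations are given as a unit quaternion [w, x, y, z].
In Python, from rig import telemetry, cams, sign_off, spotter gives the robot as it stands.
- The arm moves only by the tool servo_tool, never from a script. Its argument "steps" is a list of rows, each a list of 6 numbers: the shift along the tool's x, y, z in mm, then the turn, a rotation vector about the tool's x, y, z in degrees. In form: [[x, y, z, ax, ay, az], ...]. A call has 1 to 8 rows; each row is the pose to reach, as a shift and turn from the pose commanded when the call began, along the tool's axes at that moment; what a row does not reach only later rows make up. A row lasts 1/10 s, in which the tool goes at most 50 mm and 8.59 degrees, less where a joint would pass 70% of its speed; a pose out of reach is approached as far as the arm can. A call with a gripper value outside its range is refused whole. "hand" is the closure in counts, from 0 (fully open) to 255 (shut), set as the call begins (left out, the last holds). The fingers move at their own pace and stop on an object; "grip_force" is the grip in N (left out, the last holds). Time passes only in rows, so rows that repeat a pose let the fingers close. It gives the time, the measured TCP pose, the force and the opening at its end, in the units of the state.
- telemetry.get_state(): the state, without advancing time (a new reading comes with each control period).
- cams.get_image(name): name is "side" or "top"; returns (picture, depth): 384x512x3 uint8, red, green, blue; 384x512 float32, m along the optical axis (not along the pixel's ray), 0 where there is no reading.
- cams.camera_model(name): a dict with "camera_matrix" (3x3 intrinsics, pixels), "origin" and "rotation" of the camera in the world. Camera axes: x right, y up, looking along -z (the intrinsics and any distortion apply to the point x, -y, -z); pixel columns grow to the right and rows downward; lengths in m; the calibration is good to about 2 mm. A picture is of the moment at which its call begins. camera_model takes no time and is no camera call.
- sign_off(): hands the job in, once; it reports no verdict.
Trained networks look in the newest picture that a camera, given by its name, has taken for a name from the list of things; names that differ only in an ending like _2 or _b are one class to them, and where a whole thing is asked for, a point or a joint stands for the part that bears it (a point fixed in the world has none). Each returns a list of dicts, best first, with "conf" (0 to 1); they miss things now and then, are a little off and sometimes report something else, mostly with a low value. They report only what shows in the picture. A call takes as long as a camera call.
- spotter.outline_of(query, camera): "region" (384x512 bool, what is visible of it) and "rect" ([left, top, width, height] in pixels, round what is visible of it).
The state is a dict: "clock": time; "qpos": joint angles; "qd": joint speeds; "effort": joint torques, N m; "position": TCP position; "ee_rot": TCP orientation; "contact_force": force on the tool from outside, world axes, zero at the start; "moment": the same for the moment, N m; "width": finger opening in m.
Only numpy, scipy, OpenCV 4.12 (cv2) and the standard library are available. Lean on these libraries where they do the work, as an engineer would, in place of code of your own. Each camera call takes 0.05 s, during which the arm holds its last target.

## Working session

There is one attempt and no reset: what is moved stays moved. The work goes in short steps, Python scripts to look and compute and a tool call to move; the robot and the scene stay as the last step left them, time stands still between calls to the robot, and variables do not carry over. Pictures are saved under pics/ and viewed, and the job is handed in when it is done.

Besides the shell and the picture viewer there is one more tool, called after "Request:" by a JSON object that holds its "method" and its "body", one argument or row to a line. servo_tool: Moves the arm, as the interface text tells. Its arguments: {"type":"object","properties":{"steps":{"type":"array","items":{"type":"array","items":{"type":"number"}}},"hand":{"type":"number"},"grip_force":{"type":"number"}},"required":["steps"]}

```bash
ls; mkdir -p pics
cat > h.py <<'E'
import numpy as np, cv2
from rig import telemetry, cams, sign_off, spotter
def world(name, d, cols, rows):
    m=cams.camera_model(name);K=np.array(m["camera_matrix"]);R=np.array(m["rotation"]);o=np.array(m["origin"])
    cols=np.asarray(cols,float);rows=np.asarray(rows,float);d=np.asarray(d,float)
    x=(cols-K[0,2])/K[0,0]*d;y=(rows-K[1,2])/K[1,1]*d
    return np.stack([x,-y,-d],-1)@R.T+o
def proj(name,P):
    m=cams.camera_model(name);K=np.array(m["camera_matrix"]);R=np.array(m["rotation"]);o=np.array(m["origin"])
    p=(np.asarray(P,float)-o)@R
    return np.stack([K[0,0]*p[...,0]/-p[...,2]+K[0,2],K[1,1]*-p[...,1]/-p[...,2]+K[1,2]],-1)
def cloud(name):
    im,d=cams.get_image(name)
    r,c=np.mgrid[:384,:512]
    return im,d,world(name,d,c,r)
def save(im,f): cv2.imwrite(f,cv2.cvtColor(im,cv2.COLOR_RGB2BGR))
E
python3 - <<'E'
from h import *
for n in("side","top"):
    im,d,W=cloud(n); save(im,f"pics/{n}0.png"); m=cams.camera_model(n); print(n,{k:np.round(v,3).tolist() if not isinstance(v,str) else v for k,v in m.items()})
    np.savez(f"{n}0.npz",im=im,d=d,W=W)
s=telemetry.get_state();print(s)
E
```

```text
picsTraceback (most recent call last):
  File "<stdin>", line 3, in <module>
  File "h.py", line 15, in cloud
    return im,d,world(name,d,c,r)
                ~~~~~^^^^^^^^^^^^
  File "h.py", line 7, in world
    return np.stack([x,-y,-d],-1)@R.T+o
           ~~~~~~~~~~~~~~~~~~~~~~^~~~
ValueError: matmul: Input operand 1 has a mismatch in its core dimension 0, with gufunc signature (n?,k),(k,m?)->(n?,m?) (size 4 is different from 3)
```

Run:
```python
from h import *
for n in("side","top"):
    z=np.load(f"{n}0.npz");W=z["W"]
    for q in ["scale","stand","tray","parcel","parcel_handle","scanner","labels","packing_tape","pen","staples","clip"]:
        for o in spotter.outline_of(q,n)[:2]:
            g=o["region"]&(z["d"]>0); P=W[g]
            if len(P): print(n,q,round(o["conf"],2),o["rect"],g.sum(),np.round(np.percentile(P,[2,50,98],axis=0),3).tolist())
```

```text
Traceback (most recent call last):
FileNotFoundError: [Errno 2] No such file or directory: 'side0.npz'
```

Rotation is a quaternion.

```bash
python3 - <<'E'
import re
s=open('h.py').read()
s=s.replace('R=np.array(m["rotation"])','R=rot(m["rotation"])').replace('def world','from scipy.spatial.transform import Rotation\ndef rot(q): return Rotation.from_quat(q,scalar_first=True).as_matrix()\ndef world',1)
open('h.py','w').write(s)
E
python3 - <<'E'
from h import *
for n in("side","top"):
    im,d,W=cloud(n); save(im,f"pics/{n}0.png"); m=cams.camera_model(n); print(n,m)
    np.savez(f"{n}0.npz",im=im,d=d,W=W)
    for q in ["scale","stand","tray","parcel","parcel_handle","scanner","labels","packing_tape","pen","staples","clip"]:
        for o in spotter.outline_of(q,n)[:2]:
            g=o["region"]&(d>0); P=W[g]
            if len(P): print(n,q,round(o["conf"],2),o["rect"],g.sum(),np.round(np.percentile(P,[2,50,98],axis=0),3).tolist())
s=telemetry.get_state();print(s)
E
```

```text
side {'camera_matrix': array([[492.3292198 ,   0.        , 250.32924503],
       [  0.        , 492.3292198 , 182.30437293],
       [  0.        ,   0.        ,   1.        ]]), 'origin': array([-0.10097818, -0.80638162,  0.59930349]), 'rotation': array([ 0.79356837,  0.51450411, -0.18026384, -0.2702586 ])}
side scale 0.6 [175.3, 125.9, 30.5, 71.3] 883 [[0.501, 0.188, 0.037], [0.51, 0.231, 0.152], [0.528, 0.286, 0.209]]
side stand 0.9 [164.0, 130.4, 71.3, 86.2] 1603 [[0.47, 0.186, 0.002], [0.552, 0.237, 0.009], [0.622, 0.302, 0.185]]
side stand 0.38 [214.6, 282.3, 17.0, 14.2] 183 [[0.342, -0.149, -0.003], [0.356, -0.14, 0.007], [0.371, -0.127, 0.017]]
side tray 0.73 [241.4, 256.0, 127.1, 79.1] 3552 [[0.386, -0.312, -0.001], [0.442, -0.238, 0.002], [0.575, -0.164, 0.025]]
side parcel 0.81 [210.5, 193.7, 71.4, 68.6] 2942 [[0.436, -0.067, 0.001], [0.486, -0.033, 0.055], [0.572, 0.032, 0.116]]
side parcel_handle 0.67 [210.3, 191.3, 69.8, 68.7] 2915 [[0.436, -0.067, 0.002], [0.487, -0.033, 0.055], [0.571, 0.031, 0.116]]
side scanner 0.63 [125.1, 210.1, 14.4, 27.1] 269 [[0.297, 0.156, 0.00
[... 2595 characters left out ...]
2, 0.038]]
{'clock': 1.25, 'qpos': array([-1.23997516e+00,  2.75897559e-01,  1.50492550e+00, -6.47933323e-07,
        1.36071739e+00, -1.21004008e-01]), 'qd': array([ 6.62607092e-04, -7.33182374e-04,  3.11203582e-04, -6.64558034e-04,
       -3.44692197e-05, -2.58071691e-04]), 'effort': array([ 5.51873945e-04, -4.16672337e+01, -2.46096611e+01, -2.41259931e-04,
        8.43942917e-05, -6.82851152e-06]), 'position': array([ 0.25104699, -0.51731588,  0.23131922]), 'ee_rot': array([2.59905286e-05, 9.74590082e-01, 2.23995919e-01, 2.41807912e-06]), 'contact_force': array([ 0.05766225, -0.57851819, -1.2272615 ]), 'moment': array([-0.04870396,  0.02565229,  0.00596938]), 'width': 0.08533264011519658}
```

Run:
```python
import cv2,numpy as np
a=cv2.imread("pics/side0.png");b=cv2.imread("pics/top0.png")
cv2.imwrite("pics/side0b.png",cv2.resize(a[110:350,110:390],(800,686),interpolation=3)[:600]);
cv2.imwrite("pics/top0b.png",cv2.resize(b[110:290,110:390],(800,514),interpolation=3))
```

```text
(no output)
```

View pics/side0b.png

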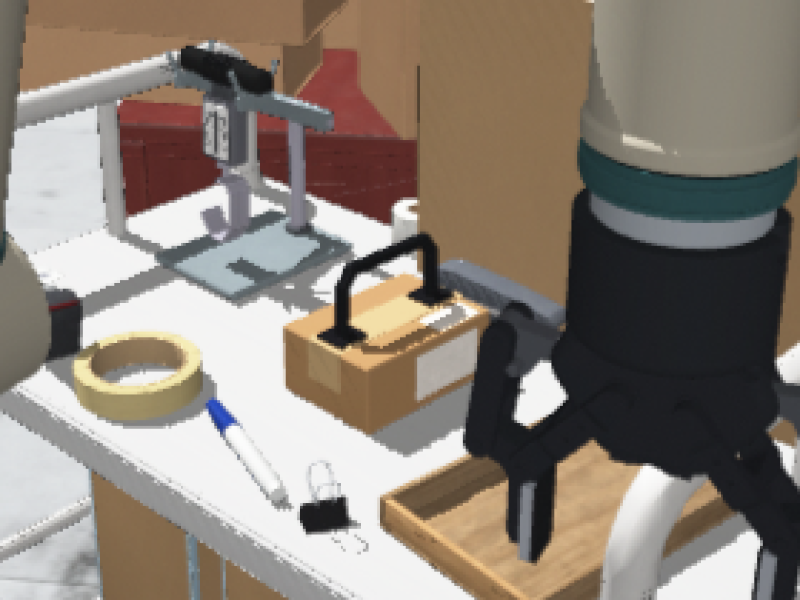

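View pics/top0b.png

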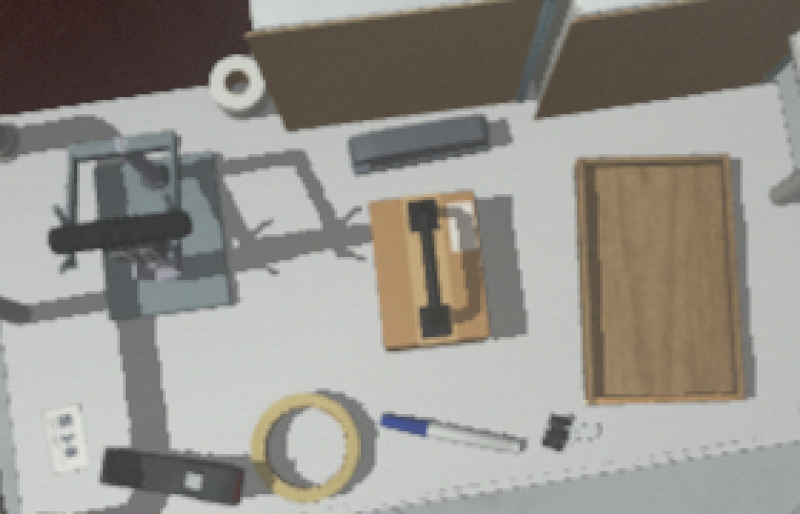

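View pics/side0.png

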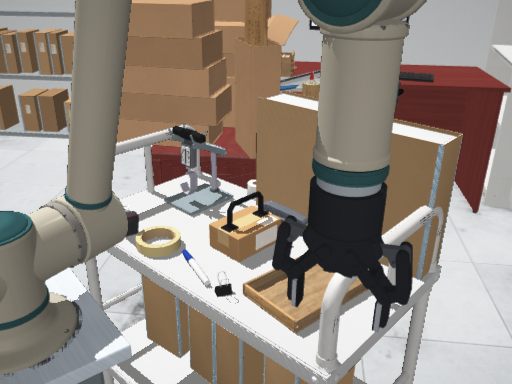

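The top view shows the stand at about (90, 230) in the crop, with its column to the back. The parcel's handle runs along world x, and the tray's long side is also along world x. In the side view the hook at (225, 215) has its tip to the left, so it opens to world +y. Next I fit the poses.

Run:
```python
from h import *
t=np.load("top0.npz");s=np.load("side0.npz")
def box(W,lo,hi):
    g=np.all((W>lo)&(W<hi),-1); return W[g]
def rect(P):
    r=cv2.minAreaRect((P[:,:2]*1000).astype(np.float32)); return [np.round(x,1) for x in r]
for n,z in(("top",t),("side",s)):
    W=z["W"]
    b=box(W,[.49,.15,.196],[.545,.33,.225]); 
    def ax(P):
        c=P[:,:2].mean(0); u=np.linalg.svd(P[:,:2]-c,full_matrices=False)[2][0]; a=(P[:,:2]-c)@u
        return np.round(c,4),np.round(c+u*(a.min()+a.max())/2,4),"dir",np.round(u,3),"len",round(np.ptp(a),3),"z",np.round(np.percentile(P[:,2],[5,50,95]),4)
    print(n,"bar",len(b),ax(b),rect(b))
    h=box(W,[.43,-.05,.100],[.6,.04,.14]); print(n,"handle",len(h),ax(h),rect(h))
    p=box(W,[.40,-.08,.050],[.61,.08,.068]); print(n,"boxtop",len(p),rect(p),np.median(p[:,2]))
    r=box(W,[.36,-.35,.020],[.66,-.13,.035]); print(n,"rim",len(r),rect(r),np.median(r[:,2]))
    f=box(W,[.42,-.28,-.01],[.6,-.19,.015]); print(n,"trayfloor",np.median(f[:,2]))
    tb=box(W,[.40,-.11,-.01],[.6,-.09,.01]);print(n,"table",np.median(tb[:,2]))
    k=box(W,[.48,.19,.02],[.55,.30,.10]);print(n,"hook",len(k),np.round(np.percentile(k,[0,5,50,95,100],axis=0),3).tolist())
    k=box(W,[.48,.18,.12],[.545,.30,.17]);print(n,"case",len(k),np.round(np.percentile(k,[0,5,50,95,100],axis=0),3).tolist())
```

```text
top bar 536 (array([0.5199, 0.2428]), array([0.5199, 0.2429]), 'dir', array([ 0.11 , -0.994]), 'len', np.float64(0.116), 'z', array([0.2005, 0.2094, 0.213 ])) [array([518.3, 243. ]), array([ 49.1, 115.2]), np.float64(1.6)]
top handle 194 (array([ 0.5107, -0.0105]), array([ 0.5123, -0.0103]), 'dir', array([-0.993, -0.121]), 'len', np.float64(0.109), 'z', array([0.1079, 0.1196, 0.1235])) [array([512.3, -10.5]), array([109. ,  11.9]), np.float64(7.0)]
top boxtop 1740 [array([512.7, -10.5]), array([141.2, 100.1]), np.float64(6.8)] 0.05950836647548363
top rim 659 [array([ 495. , -241.2]), array([197.8, 281.6]), np.float64(84.6)] 0.024892200629720973
top trayfloor 0.003206886108179763
top table -0.0008218593611873937
top hook 114 [[0.5, 0.219, 0.035], [0.502, 0.22, 0.038], [0.508, 0.241, 0.053], [0.515, 0.262, 0.098], [0.531, 0.264, 0.1]]
top case 103 [[0.506, 0.219, 0.121], [0.506, 0.22, 0.125], [0.51, 0.237, 0.149], [0.522, 0.261, 0.169], [0.545, 0.291, 0.17]]
side bar 254 (array([0.5138, 0.2354]), array([0.5131, 0.2429]), 'dir', array([ 0.102, -0.995]), 'len', np.float64(0.119), 'z', ar
[... 153 characters left out ...]
, -0.0137]), 'dir', array([-0.994, -0.11 ]), 'len', np.float64(0.108), 'z', array([0.1024, 0.1144, 0.1196])) [array([508. , -12.7]), array([108.2,  11.2]), np.float64(5.9)]
side boxtop 1346 [array([509.8, -11.1]), array([143.7, 104.3]), np.float64(6.6)] 0.05716221892598128
side rim 499 [array([ 467.6, -218.9]), array([185.3, 207.8]), np.float64(9.3)] 0.022787404982279935
side trayfloor 0.0014100890211841133
side table -0.0030270847211149032
side hook 270 [[0.495, 0.216, 0.031], [0.499, 0.219, 0.037], [0.511, 0.227, 0.059], [0.526, 0.261, 0.096], [0.529, 0.266, 0.099]]
side case 315 [[0.501, 0.2, 0.12], [0.503, 0.213, 0.123], [0.509, 0.231, 0.148], [0.529, 0.262, 0.169], [0.545, 0.294, 0.17]]
```

Run:
```python
from h import *
t=np.load("top0.npz");W=t["W"];im=t["im"].astype(int)
g=np.all((W>[.48,.15,.190])&(W<[.55,.33,.225]),-1)&(im.max(-1)<60); P=W[g]
print("bar",len(P),cv2.minAreaRect((P[:,:2]*1000).astype(np.float32)),np.percentile(P[:,2],[5,50,95]))
Pt=P[P[:,2]>.205];c=Pt[:,:2].mean(0);u=np.linalg.svd(Pt[:,:2]-c,full_matrices=False)[2][0];print(c,u,np.degrees(np.arctan2(-u[0],u[1])),)
# wood: brown
hsv=cv2.cvtColor(t["im"],cv2.COLOR_RGB2HSV)
g=np.all((W>[.36,-.34,-.01])&(W<[.66,-.13,.04]),-1)&(hsv[...,1]>60)
n,l,st,ce=cv2.connectedComponentsWithStats(g.astype(np.uint8)); k=1+st[1:,4].argmax(); g=l==k
P=W[g]; print("tray",len(P),cv2.minAreaRect((P[:,:2]*1000).astype(np.float32)))
Pr=P[P[:,2]>.018];print("rim",len(Pr),cv2.minAreaRect((Pr[:,:2]*1000).astype(np.float32)),np.median(Pr[:,2]))
# stand arms/prongs
g=np.all((W>[.46,.15,.17])&(W<[.65,.33,.24]),-1)&(im.max(-1)>70);P=W[g]
for yy in np.arange(.18,.31,.01):
    q=P[(P[:,1]>yy)&(P[:,1]<yy+.01)]
    if len(q): print(round(yy,2),len(q),np.round([q[:,0].min(),q[:,0].max(),q[:,2].max()],3))
s=telemetry.get_state();print(rot(s["ee_rot"]))
```

```text
bar 114 ((519.830078125, 241.65054321289062), (19.64332389831543, 107.71135711669922), 7.998962879180908) [0.20005878 0.20773079 0.21243519]
[0.51949637 0.2384143 ] [-0.15036618  0.98863037] 8.648148097788027
tray 4622 ((509.15899658203125, -232.54481506347656), (237.11834716796875, 149.12367248535156), 1.95376455783844)
rim 550 ((509.25750732421875, -232.60916137695312), (236.95770263671875, 148.88771057128906), 1.9976871013641357) 0.024800722348006343
0.18 10 [0.52  0.536 0.208]
0.19 24 [0.5   0.538 0.213]
0.2 44 [0.5   0.567 0.214]
0.21 6 [0.533 0.536 0.211]
0.22 7 [0.513 0.533 0.209]
0.23 7 [0.512 0.533 0.211]
0.24 6 [0.51  0.533 0.21 ]
0.25 6 [0.51  0.53  0.211]
0.26 7 [0.506 0.531 0.21 ]
0.27 6 [0.506 0.526 0.21 ]
0.28 29 [0.487 0.536 0.215]
0.29 52 [0.5   0.551 0.215]
0.3 2 [0.514 0.516 0.206]
[[ 8.99651657e-01  4.36608402e-01  1.63568166e-05]
 [ 4.36608402e-01 -8.99651655e-01 -4.95769432e-05]
 [-6.93027283e-06  5.17435026e-05 -9.99999999e-01]]
```

```bash
cat >> h.py <<'E'
def go(x,y,z,psi,cmd=None):
    s=telemetry.get_state(); R=rot(s["ee_rot"]);p=s["position"] if cmd is None else np.array(cmd)
    a=np.radians(psi);T=np.array([[-np.sin(a),np.cos(a),0],[np.cos(a),np.sin(a),0],[0,0,-1]]).T
    d=R.T@(np.array([x,y,z])-p)*1000; w=np.degrees(Rotation.from_matrix(R.T@T).as_rotvec())
    print("row",np.round(d,1),np.round(w,2)," psi now",round(float(np.degrees(np.arctan2(R[1,1],R[0,1]))),2))
E
python3 - <<'E'
from h import *
go(.251,-.517,.33,-64.1)
go(.52,.2425,.30,7)
t=np.load("top0.npz");W=t["W"]
g=np.all((W>[.44,.15,.006])&(W<[.66,.35,.018]),-1);P=W[g]
print(cv2.minAreaRect((P[:,:2]*1000).astype(np.float32)))
g=np.all((W>[.54,.15,.17])&(W<[.66,.35,.225]),-1);P=W[g]
print(cv2.minAreaRect((P[:,:2]*1000).astype(np.float32)))
E
```

```text
row [  0.1  -0.3 -98.7] [ 0.    0.   -0.01]  psi now -64.11
row [ 573.7 -566.1  -68.7] [  0.     0.   -71.11]  psi now -64.11
((554.73486328125, 238.0953369140625), (161.00531005859375, 146.35809326171875), 8.415457725524902)
((548.3184814453125, 250.3865966796875), (25.8269100189209, 94.92573547363281), 7.344211101531982)
```

Request:
{"method": "servo_tool", "body": {
  "steps": [
    [0,0,-60,0,0,0],
    [72,-71,-75,0,0,-9],
    [143,-142,-75,0,0,-18],
    [215,-212,-75,0,0,-27],
    [287,-283,-75,0,0,-36],
    [358,-354,-75,0,0,-45],
    [430,-425,-75,0,0,-54],
    [502,-495,-70,0,0,-63]
  ],
  "hand": 0,
  "grip_force": 90
}}

```text
clock: 2.05
position: [0.3674, -0.1871, 0.3027]
ee_rot: [0.001, 0.729, 0.684, 0.0]
contact_force: [0.8, -0.6, 1.0]
width: 0.0855
```

Run:
```python
from h import *
go(.52,.2425,.28,7.5)
```

```text
row [438.5 125.   22.6] [  0.07   0.04 -11.14]  psi now -3.64
```

Request:
{"method": "servo_tool", "body": {
  "steps": [
    [47,14,0,0,0,-2],
    [94,27,0,0,0,-4],
    [141,41,0,0,0,-6],
    [188,55,0,0,0,-8],
    [235,69,0,0,0,-10],
    [282,82,0,0,0,-11],
    [329,96,5,0,0,-11],
    [376,110,5,0,0,-11]
  ]
}}

```text
clock: 2.85
position: [0.5028, 0.1806, 0.297]
ee_rot: [0.0, 0.662, 0.749, -0.0]
contact_force: [0.8, -1.6, -0.3]
width: 0.0856
```

Request:
{"method": "servo_tool", "body": {
  "steps": [
    [0,0,0,0,0,0],
    [0,0,0,0,0,0]
  ]
}}

```text
clock: 3.05
position: [0.5026, 0.1793, 0.2968]
ee_rot: [-0.0, 0.661, 0.75, -0.001]
contact_force: [0.4, 0.2, 0.3]
width: 0.0855
```

Run:
```python
from h import *
go(.52,.2425,.28,7.5)
```

```text
row [60.6 25.2 16.7] [-0.07  0.05 -0.31]  psi now 7.19
```

Request:
{"method": "servo_tool", "body": {
  "steps": [
    [30,12,8,0,0,0],
    [60.5,25,17,0,0,-0.3],
    [60.5,25,17,0,0,-0.3],
    [60.5,25,17,0,0,-0.3]
  ]
}}

```text
clock: 3.45
position: [0.5198, 0.2402, 0.2802]
ee_rot: [0.0, 0.661, 0.751, -0.001]
contact_force: [0.4, -0.3, -0.6]
width: 0.0854
```

Run:
```python
from h import *
go(.52,.2425,.28,7.5)
for n in("side","top"):
    im,d,W=cloud(n);np.savez(n+"1.npz",im=im,d=d,W=W)
    c=proj(n,[.52,.24,.21]).astype(int);print(c)
    a=im[max(0,c[1]-75):c[1]+75,c[0]-75:c[0]+75];save(cv2.resize(a,(400,int(a.shape[0]*400/a.shape[1])),interpolation=2),f"pics/{n}1.png")
a=cv2.imread("pics/side1.png");b=cv2.imread("pics/top1.png");cv2.imwrite("pics/j1.png",np.hstack([a[:400],b[:400]]))
```

```text
row [2.3 0.4 0.2] [-0.06  0.08 -0.19]  psi now 7.31
[189 129]
[152 190]
```

View pics/j1.png

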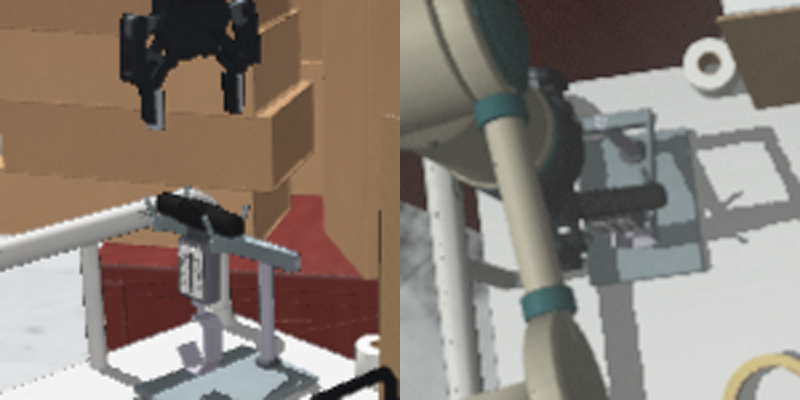

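The open jaws stand above the bar, on either side of it (side crop about (195, 110)). Now I descend.

Request:
{"method": "servo_tool", "body": {
  "steps": [
    [2,0.5,25,0,0,0],
    [2,0.5,50,0,0,0],
    [2,0.5,70,0,0,0],
    [2,0.5,85,0,0,0],
    [2,0.5,95,0,0,0],
    [2,0.5,100,0,0,0],
    [2,0.5,100,0,0,0],
    [2,0.5,100,0,0,0]
  ]
}}

```text
clock: 4.35
position: [0.521, 0.2436, 0.1812]
ee_rot: [0.0, 0.66, 0.751, 0.001]
contact_force: [0.6, 0.4, 0.0]
width: 0.0857
```

Run:
```python
from h import *
go(.52,.2425,.18,7.5)
print(telemetry.get_state()["contact_force"])
for n in("side",):
    im,d,W=cloud(n)
    c=proj(n,[.52,.24,.21]).astype(int);print(c)
    a=im[max(0,c[1]-75):c[1]+75,c[0]-75:c[0]+75];save(cv2.resize(a,(600,int(a.shape[0]*600/a.shape[1])),interpolation=2),f"pics/{n}2.png")
```

```text
row [-0.9 -1.1  1.2] [ 0.09 -0.01 -0.17]  psi now 7.33
[0.55136756 0.38101612 0.03083942]
[189 129]
```

View pics/side2.png

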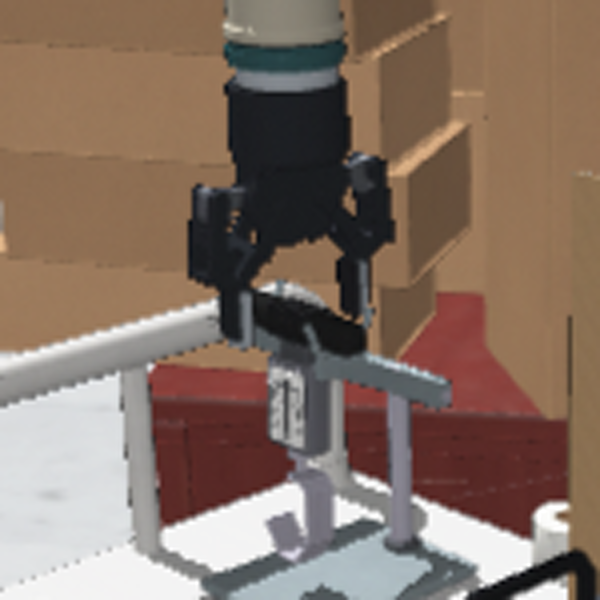

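The fingers straddle the bar at (240, 320) and (360, 310). Closing.

Request:
{"method": "servo_tool", "body": {
  "steps": [
    [0,0,0,0,0,0],
    [0,0,0,0,0,0],
    [0,0,0,0,0,0],
    [0,0,0,0,0,0],
    [0,0,0,0,0,0],
    [0,0,0,0,0,0],
    [0,0,0,0,0,0],
    [0,0,0,0,0,0]
  ],
  "hand": 255,
  "grip_force": 90
}}

```text
clock: 5.2
position: [0.5205, 0.2438, 0.1806]
ee_rot: [0.0, 0.66, 0.751, 0.0]
contact_force: [0.8, 0.2, 2.7]
width: 0.0205
```

Run:
```python
from h import *
s=telemetry.get_state();print(s["width"],s["contact_force"],s["position"])
```

```text
0.020451573179054782 [0.82131206 0.1977219  2.68377641] [0.52054123 0.2437625  0.18058076]
```

Request:
{"method": "servo_tool", "body": {
  "steps": [
    [0,0,-6,0,0,0],
    [0,0,-15,0,0,0],
    [0,0,-28,0,0,0],
    [0,0,-45,0,0,0],
    [0,0,-65,0,0,0],
    [0,0,-85,0,0,0],
    [0,0,-105,0,0,0],
    [0,0,-120,0,0,0]
  ]
}}

```text
clock: 6.0
position: [0.5208, 0.2438, 0.3028]
ee_rot: [0.001, 0.66, 0.751, 0.001]
contact_force: [0.6, -0.2, -2.1]
width: 0.0207
```

Request:
{"method": "servo_tool", "body": {
  "steps": [
    [0,0,-5,0,0,0],
    [0,0,-5,0,0,0],
    [0,0,-5,0,0,0]
  ]
}}

```text
clock: 6.3
position: [0.52, 0.2436, 0.3047]
ee_rot: [-0.0, 0.66, 0.751, -0.001]
contact_force: [-0.6, -0.3, -2.2]
width: 0.0207
```

Run:
```python
from h import *
s=telemetry.get_state();print(s["width"],s["contact_force"],s["moment"],s["position"])
for n in("side",):
    im,d,W=cloud(n)
    c=proj(n,[.52,.24,.25]).astype(int);print(c)
    a=im[max(0,c[1]-75):c[1]+75,c[0]-75:c[0]+75];save(cv2.resize(a,(600,int(a.shape[0]*600/a.shape[1])),interpolation=2),f"pics/{n}3.png")
go(.50,-.08,.302,7)
```

```text
0.020703323093723698 [-0.62654265 -0.26122094 -2.17720334] [-0.03609191  0.00396354  0.00518396] [0.52002941 0.24355475 0.30474478]
[188 114]
row [-318.3  -61.1    2.6] [-0.1   0.03  0.34]  psi now 7.34
```

View pics/side3.png

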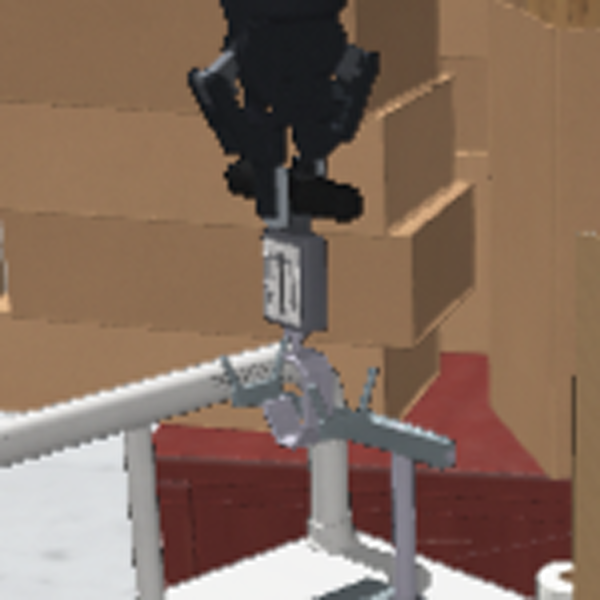

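Request:
{"method": "servo_tool", "body": {
  "steps": [
    [0,-20,0,0,0,0],
    [0,-50,0,0,0,0],
    [0,-80,0,0,0,0],
    [-30,-85,0,0,0,0],
    [-70,-85,0,0,0,0],
    [-110,-85,0,0,0,0.4],
    [-150,-80,0,0,0,0.4],
    [-190,-75,0,0,0,0.4]
  ]
}}

```text
clock: 7.15
position: [0.4698, 0.0443, 0.3046]
ee_rot: [-0.0, 0.663, 0.749, -0.0]
contact_force: [0.0, 0.1, -2.4]
width: 0.0208
```

Request:
{"method": "servo_tool", "body": {
  "steps": [
    [-40,10,0,0,0,0],
    [-70,20,0,0,0,0],
    [-95,26,0,0,0,0],
    [-110,30,0,0,0,0],
    [-110,30,0,0,0,0],
    [-110,30,0,0,0,0]
  ]
}}

```text
clock: 7.75
position: [0.5129, -0.0591, 0.3048]
ee_rot: [-0.001, 0.663, 0.749, -0.0]
contact_force: [-0.5, -0.0, -1.1]
width: 0.0207
```

Run:
```python
from h import *
s=telemetry.get_state();print(s["width"],s["contact_force"],s["position"])
go(.517,-.061,.2196,6.9)
```

```text
0.020679025390292437 [-0.45120901 -0.04565684 -1.13277073] [ 0.51285808 -0.0591166   0.30477043]
row [-2.5  4.  85.2] [-0.08 -0.09  0.04]  psi now 6.94
```

Request:
{"method": "servo_tool", "body": {
  "steps": [
    [-3,2,15,0,0,0],
    [-3,4,35,0,0,0],
    [-3,4,50,0,0,0],
    [-3,4,62,0,0,0],
    [-3,4,74,0,0,0],
    [-3,4,85,0,0,0],
    [-3,4,85,0,0,0],
    [-3,4,85,0,0,0]
  ]
}}

```text
clock: 8.55
position: [0.5179, -0.0623, 0.2204]
ee_rot: [0.0, 0.663, 0.749, 0.0]
contact_force: [0.9, -0.2, -2.4]
width: 0.0207
```

```bash
cat > look.py <<'E'
from h import *
import sys
tag=sys.argv[1];P=[float(v) for v in sys.argv[2:5]];r=int(sys.argv[5]) if len(sys.argv)>5 else 60
s=telemetry.get_state();print(s["clock"],s["width"],np.round(s["contact_force"],2),np.round(s["position"],4))
o=[]
for n in("side","top"):
    im,d,W=cloud(n);np.savez(f"{n}_{tag}.npz",im=im,d=d,W=W)
    c=proj(n,P).astype(int);y0=min(max(0,c[1]-r),384-2*r);x0=min(max(0,c[0]-r),512-2*r)
    print(n,"x0y0",x0,y0,"scale",400/(2*r))
    o.append(cv2.resize(im[y0:y0+2*r,x0:x0+2*r],(400,400),interpolation=2))
save(np.hstack(o),f"pics/j_{tag}.png")
E
python3 look.py pre .51 -.03 .12
```

```text
8.55 0.020742998004457107 [ 0.9  -0.17 -2.36] [ 0.5179 -0.0623  0.2204]
side x0y0 190 139 scale 3.3333333333333335
top x0y0 208 141 scale 3.3333333333333335
```

View pics/j_pre.png

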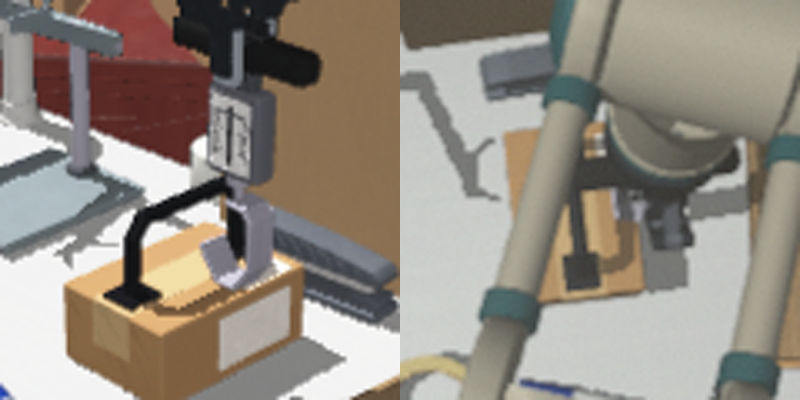

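Run:
```python
from h import *
z=np.load("side_pre.npz");W=z["W"];im=z["im"].astype(int)
a=np.radians(6.9);ey=np.array([-np.sin(a),np.cos(a)]);ex=np.array([np.cos(a),np.sin(a)]);p=np.array([.5179,-.0623])
L=W.copy();L[...,0]=(W[...,:2]-p)@ex;L[...,1]=(W[...,:2]-p)@ey
g=np.all((L>[-.03,-.04,.068])&(L<[.03,.035,.135]),-1)&(im.min(-1)>90)&(np.ptp(im,axis=-1)<45)
P=L[g];print(len(P),np.round(np.percentile(P,[1,5,50,95,99],axis=0)*1000,1).tolist())
g=np.all((L>[-.04,-.08,.21])&(L<[.03,.08,.26]),-1)&(im.max(-1)<70);P=L[g];print("bar",len(P),np.round(np.percentile(P,[1,5,50,95,99],axis=0)*1000,1).tolist())
g=np.all((L>[-.04,-.08,.15])&(L<[.03,.08,.21]),-1);P=L[g];print("case",len(P),np.round(np.percentile(P,[1,5,50,95,99],axis=0)*1000,1).tolist())
h=np.all((L>[-.09,.03,.095])&(L<[.07,.08,.13]),-1)&(im.max(-1)<70);P=L[h];print("handle",len(P),np.round(np.percentile(P,[1,5,50,95,99],axis=0)*1000,1).tolist())
```

```text
335 [[-19.2, -23.9, 74.6], [-18.0, -22.5, 76.1], [-7.4, -14.8, 96.4], [4.4, 20.4, 133.6], [6.2, 21.6, 134.6]]
bar 555 [[-27.6, -57.8, 213.5], [-26.4, -56.0, 224.0], [-11.7, -9.9, 242.3], [8.8, 44.1, 255.2], [12.2, 52.0, 259.1]]
case 507 [[-17.1, -24.4, 152.2], [-16.0, -23.2, 155.7], [-13.0, -9.5, 182.2], [0.2, 16.9, 207.9], [4.7, 20.7, 209.4]]
handle 165 [[-57.3, 44.7, 95.6], [-54.2, 45.7, 100.7], [-20.9, 49.1, 115.3], [32.2, 52.9, 119.4], [38.6, 54.8, 120.4]]
```

Request:
{"method": "servo_tool", "body": {
  "steps": [
    [7,-0.5,0.5,0,0,0],
    [14,-0.5,0.5,0,0,0],
    [21,-0.5,0.5,0,0,0],
    [28,-0.5,0.5,0,0,0],
    [35,-0.5,0.5,0,0,0],
    [42,-0.5,0.5,0,0,0],
    [48,-0.5,0.5,0,0,0],
    [51,-0.5,0.5,0,0,0]
  ]
}}

```text
clock: 9.45
position: [0.511, -0.0111, 0.2198]
ee_rot: [-0.0, 0.663, 0.749, 0.0]
contact_force: [-0.7, -0.5, -1.2]
width: 0.0206
```

Request:
{"method": "servo_tool", "body": {
  "steps": [
    [0,0,0,0,0,0],
    [0,0,0,0,0,0],
    [0,0,0,0,0,0]
  ]
}}

```text
clock: 9.75
position: [0.5112, -0.0121, 0.2198]
ee_rot: [0.0, 0.663, 0.749, -0.0]
contact_force: [-0.4, 0.3, -1.1]
width: 0.0208
```

```bash
python3 look.py in .51 -.03 .12 50
```

```text
9.75 0.020814539871777768 [-0.37  0.34 -1.12] [ 0.5112 -0.0121  0.2198]
side x0y0 200 149 scale 4.0
top x0y0 218 151 scale 4.0
```

View pics/j_in.png

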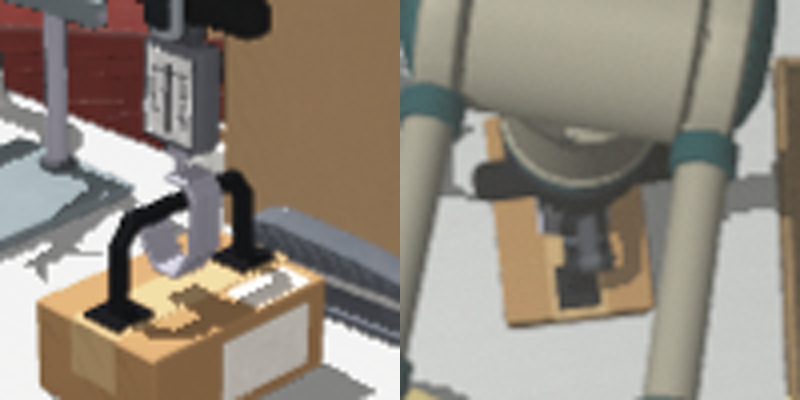

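Side view: the hook strip at (185, 235) passes under the handle bar, near its middle. Lifting slowly.

Request:
{"method": "servo_tool", "body": {
  "steps": [
    [0,0,-6,0,0,0],
    [0,0,-14,0,0,0],
    [0,0,-22,0,0,0],
    [0,0,-28,0,0,0],
    [0,0,-32,0,0,0],
    [0,0,-35,0,0,0],
    [0,0,-38,0,0,0],
    [0,0,-41,0,0,0]
  ]
}}

```text
clock: 10.65
position: [0.5108, -0.0117, 0.2605]
ee_rot: [-0.0, 0.663, 0.749, -0.0]
contact_force: [1.0, 0.4, -5.4]
width: 0.021
```

Request:
{"method": "servo_tool", "body": {
  "steps": [
    [0,0,-3,0,0,0],
    [0,0,-6,0,0,0],
    [0,0,-9,0,0,0],
    [0,0,-12,0,0,0],
    [0,0,-15,0,0,0],
    [0,0,-18,0,0,0],
    [0,0,-21,0,0,0],
    [0,0,-24,0,0,0]
  ]
}}

```text
clock: 11.45
position: [0.511, -0.0118, 0.2851]
ee_rot: [0.0, 0.663, 0.749, -0.0]
contact_force: [-0.3, -0.3, -6.5]
width: 0.0209
```

```bash
python3 look.py lift .51 -.03 .14 60
```

```text
11.45 0.02093134335549277 [-0.34 -0.28 -6.49] [ 0.511  -0.0118  0.2851]
side x0y0 190 130 scale 3.3333333333333335
top x0y0 208 139 scale 3.3333333333333335
```

View pics/j_lift.png

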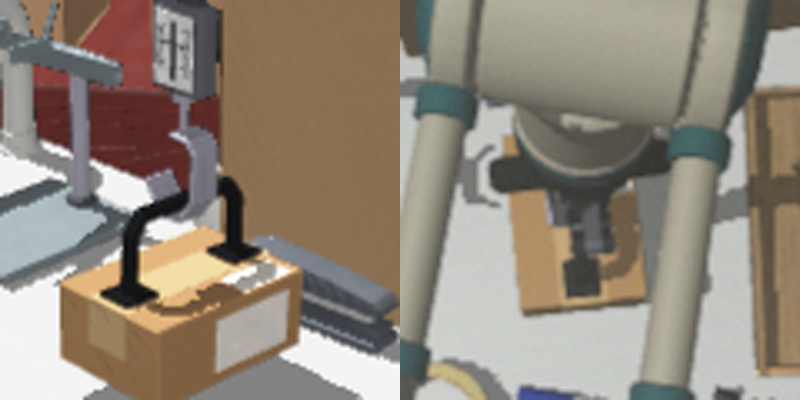

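The parcel hangs level in the hook, just clear of the trolley. Next I lift it to a safe height and hold it still for more than 2 s.

Request:
{"method": "servo_tool", "body": {
  "steps": [
    [0,0,-4,0,0,0],
    [0,0,-10,0,0,0],
    [0,0,-17,0,0,0],
    [0,0,-24,0,0,0],
    [0,0,-31,0,0,0],
    [0,0,-37,0,0,0],
    [0,0,-41,0,0,0],
    [0,0,-43,0,0,0]
  ]
}}

```text
clock: 12.35
position: [0.5113, -0.0118, 0.3284]
ee_rot: [0.0, 0.663, 0.749, 0.0]
contact_force: [-0.2, 0.3, -5.9]
width: 0.0208
```

Request:
{"method": "servo_tool", "body": {
  "steps": [
    [0,0,0,0,0,0],
    [0,0,0,0,0,0],
    [0,0,0,0,0,0],
    [0,0,0,0,0,0],
    [0,0,0,0,0,0],
    [0,0,0,0,0,0],
    [0,0,0,0,0,0],
    [0,0,0,0,0,0]
  ]
}}

```text
clock: 13.15
position: [0.5111, -0.0118, 0.3278]
ee_rot: [0.0, 0.663, 0.749, -0.0]
contact_force: [0.4, -0.3, -5.7]
width: 0.0206
```

Request:
{"method": "servo_tool", "body": {
  "steps": [
    [0,0,0,0,0,0],
    [0,0,0,0,0,0],
    [0,0,0,0,0,0],
    [0,0,0,0,0,0],
    [0,0,0,0,0,0],
    [0,0,0,0,0,0],
    [0,0,0,0,0,0],
    [0,0,0,0,0,0]
  ]
}}

```text
clock: 13.95
position: [0.5111, -0.0118, 0.3278]
ee_rot: [0.0, 0.663, 0.749, -0.0]
contact_force: [-0.3, -0.5, -6.7]
width: 0.0207
```

```bash
python3 look.py hold1 .51 -.03 .19 60
```

```text
13.95 0.020707457120314826 [-0.31 -0.48 -6.68] [ 0.5111 -0.0118  0.3278]
side x0y0 191 110 scale 3.3333333333333335
top x0y0 209 136 scale 3.3333333333333335
```

Request:
{"method": "servo_tool", "body": {
  "steps": [
    [0,0,0,0,0,0],
    [0,0,0,0,0,0],
    [0,0,0,0,0,0],
    [0,0,0,0,0,0],
    [0,0,0,0,0,0],
    [0,0,0,0,0,0],
    [0,0,0,0,0,0],
    [0,0,0,0,0,0]
  ]
}}

```text
clock: 14.85
position: [0.5111, -0.0118, 0.3278]
ee_rot: [0.0, 0.663, 0.749, -0.0]
contact_force: [0.9, 0.1, -6.2]
width: 0.0209
```

Request:
{"method": "servo_tool", "body": {
  "steps": [
    [0,0,0,0,0,0],
    [0,0,0,0,0,0],
    [0,0,0,0,0,0],
    [0,0,0,0,0,0],
    [0,0,0,0,0,0],
    [0,0,0,0,0,0],
    [0,0,0,0,0,0],
    [0,0,0,0,0,0]
  ]
}}

```text
clock: 15.65
position: [0.5111, -0.0118, 0.3278]
ee_rot: [0.0, 0.663, 0.749, -0.0]
contact_force: [0.5, -0.0, -6.6]
width: 0.0208
```

```bash
python3 look.py hold2 .51 -.03 .19 60
python3 - <<'E'
from h import *
for t in("hold1","hold2"):
    W=np.load(f"top_{t}.npz")["W"];g=np.all((W>[.40,-.1,.09])&(W<[.62,.08,.125]),-1);P=W[g];print(t,len(P),cv2.minAreaRect((P[:,:2]*1000).astype(np.float32)),np.percentile(P[:,2],[5,50,95]))
    W=np.load(f"side_{t}.npz")["W"];g=np.all((W>[.42,-.09,.02])&(W<[.62,.08,.19]),-1);P=W[g];print(np.percentile(P,[.5,50,99.5],axis=0).round(4).tolist())
go(.51,-.23,.328,2)
E
```

```text
15.65 0.020830512350114277 [ 0.54 -0.03 -6.62] [ 0.5111 -0.0118  0.3278]
side x0y0 191 110 scale 3.3333333333333335
top x0y0 209 136 scale 3.3333333333333335
hold1 421 ((509.697998046875, -10.506736755371094), (141.3981170654297, 99.84257507324219), 7.130491256713867) [0.10396256 0.1235301  0.12484354]
[[0.4315, -0.0687, 0.0652], [0.4866, -0.0341, 0.1193], [0.578, 0.0378, 0.1881]]
hold2 433 ((509.330810546875, -10.517822265625), (140.9182891845703, 99.85137939453125), 7.019399166107178) [0.1078851  0.12372001 0.12490667]
[[0.4313, -0.069, 0.0648], [0.4853, -0.0343, 0.1195], [0.5787, 0.0383, 0.1879]]
row [-2.165e+02 -2.750e+01 -2.000e-01] [0.   0.   4.95]  psi now 6.95
```

View pics/j_hold2.png

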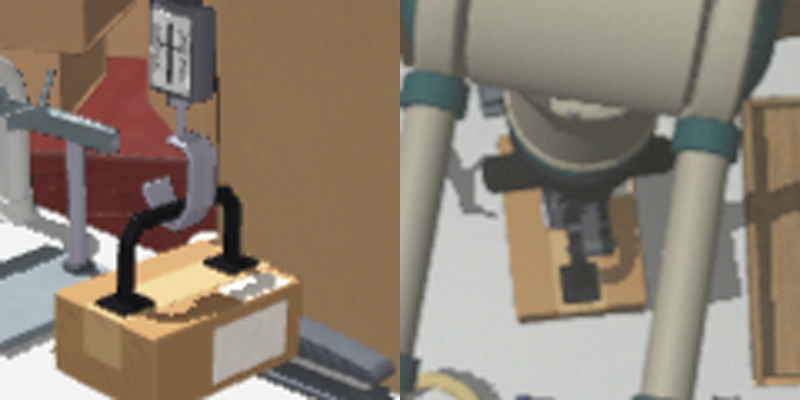

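The parcel held still for 3.3 s: underside about 64 mm up, level, both looks agree. Now the slow transfer to the tray.

Request:
{"method": "servo_tool", "body": {
  "steps": [
    [-1,0,0,0,0,0],
    [-3,-0.3,0,0,0,0],
    [-6,-0.7,0,0,0,0],
    [-10,-1.2,0,0,0,0],
    [-15,-1.8,0,0,0,0],
    [-21,-2.6,0,0,0,0],
    [-28,-3.5,0,0,0,0],
    [-36,-4.5,0,0,0,0]
  ]
}}

```text
clock: 16.55
position: [0.511, -0.0488, 0.3278]
ee_rot: [0.0, 0.663, 0.749, -0.0]
contact_force: [-0.1, -0.2, -6.4]
width: 0.021
```

Request:
{"method": "servo_tool", "body": {
  "steps": [
    [-8,-1,0,0,0,0],
    [-16,-2,0,0,0,0],
    [-24,-3,0,0,0,0],
    [-32,-4,0,0,0,0],
    [-40,-5,0,0,0,0],
    [-48,-6,0,0,0,0],
    [-56,-7,0,0,0,0],
    [-64,-8,0,0,0,0]
  ]
}}

```text
clock: 17.35
position: [0.5108, -0.1133, 0.3278]
ee_rot: [0.0, 0.663, 0.749, -0.0]
contact_force: [0.4, 0.3, -6.1]
width: 0.0207
```

Request:
{"method": "servo_tool", "body": {
  "steps": [
    [-8,-1,0,0,0,0],
    [-16,-2,0,0,0,0],
    [-24,-3,0,0,0,0],
    [-32,-4,0,0,0,0],
    [-40,-5,0,0,0,0],
    [-48,-6,0,0,0,0],
    [-56,-7,0,0,0,0],
    [-64,-8,0,0,0,0]
  ]
}}

```text
clock: 18.15
position: [0.5106, -0.1778, 0.3278]
ee_rot: [0.0, 0.663, 0.749, -0.0]
contact_force: [0.6, 0.1, -7.2]
width: 0.021
```

Request:
{"method": "servo_tool", "body": {
  "steps": [
    [-8,-1,0,0,0,0],
    [-16,-2,0,0,0,0],
    [-24,-3,0,0,0,0],
    [-32,-4,0,0,0,0],
    [-40,-5,0,0,0,0],
    [-47,-5.8,0,0,0,0],
    [-52,-6.4,0,0,0,0],
    [-55,-6.8,0,0,0,0]
  ]
}}

```text
clock: 18.95
position: [0.5105, -0.2331, 0.3278]
ee_rot: [0.0, 0.663, 0.749, -0.0]
contact_force: [0.1, -0.4, -6.2]
width: 0.0205
```

Request:
{"method": "servo_tool", "body": {
  "steps": [
    [-1,0,0,0,0,0.3],
    [-1.3,0,0,0,0,0.8],
    [-1.3,0,0,0,0,1.5],
    [-1.3,0,0,0,0,2.2],
    [-1.3,0,0,0,0,3],
    [-1.3,0,0,0,0,3.8],
    [-1.3,0,0,0,0,4.5],
    [-1.3,0,0,0,0,5]
  ]
}}

```text
clock: 19.75
position: [0.5107, -0.2338, 0.3279]
ee_rot: [0.0, 0.695, 0.719, -0.0]
contact_force: [-0.5, -1.0, -6.9]
width: 0.0209
```

Request:
{"method": "servo_tool", "body": {
  "steps": [
    [0,0,0,0,0,0],
    [0,0,0,0,0,0],
    [0,0,0,0,0,0],
    [0,0,0,0,0,0],
    [0,0,0,0,0,0],
    [0,0,0,0,0,0],
    [0,0,0,0,0,0],
    [0,0,0,0,0,0]
  ]
}}

```text
clock: 20.55
position: [0.5106, -0.2338, 0.3278]
ee_rot: [0.0, 0.695, 0.719, -0.0]
contact_force: [-0.4, 0.4, -5.8]
width: 0.0206
```

```bash
python3 look.py tr .51 -.235 .17 75
python3 - <<'E'
from h import *
W=np.load(f"top_tr.npz")["W"];g=np.all((W>[.40,-.32,.115])&(W<[.62,-.15,.135]),-1);P=W[g];print(len(P),cv2.minAreaRect((P[:,:2]*1000).astype(np.float32)),np.percentile(P[:,2],[5,50,95]))
im,d,W=cloud("side");g=np.all((W>[.40,-.33,.03])&(W<[.62,-.13,.19]),-1);P=W[g];print(np.percentile(P,[.5,50,99.5],axis=0).round(4).tolist())
go(.5106,-.2338,.328,2)
E
```

```text
20.55 0.020624276664973816 [-0.37  0.42 -5.81] [ 0.5106 -0.2338  0.3278]
side x0y0 242 138 scale 2.6666666666666665
top x0y0 278 123 scale 2.6666666666666665
1110 ((510.1861267089844, -232.08274841308594), (140.67637634277344, 100.44625854492188), 2.002824068069458) [0.12043556 0.12493826 0.12889434]
[[0.4343, -0.2848, 0.0663], [0.4815, -0.25, 0.1214], [0.5754, -0.185, 0.1878]]
row [ 0.  -0.  -0.1] [ 0.    0.01 -0.06]  psi now 1.94
```

View pics/j_tr.png

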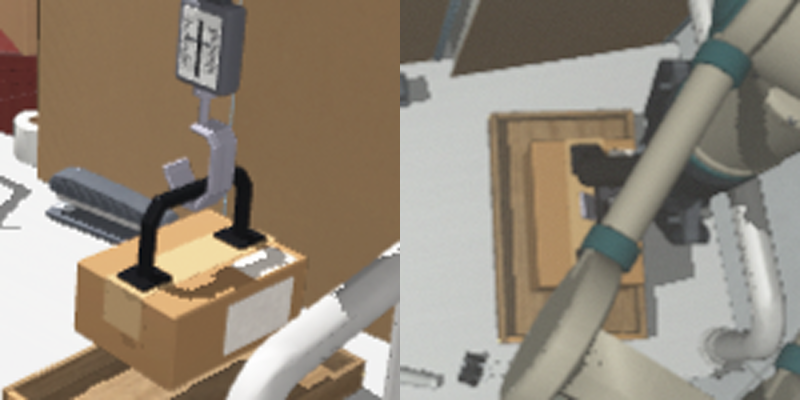

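The parcel is centred over the tray (parcel (0.510, -0.232), tray (0.509, -0.2325), both yawed 2°). Lowering.

Request:
{"method": "servo_tool", "body": {
  "steps": [
    [0,0,3,0,0,0],
    [0,0,8,0,0,0],
    [0,0,14,0,0,0],
    [0,0,21,0,0,0],
    [0,0,28,0,0,0],
    [0,0,35,0,0,0],
    [0,0,41,0,0,0],
    [0,0,46,0,0,0]
  ]
}}

```text
clock: 21.5
position: [0.5105, -0.2337, 0.2811]
ee_rot: [-0.0, 0.695, 0.719, -0.0]
contact_force: [0.3, 1.4, -6.8]
width: 0.021
```

Request:
{"method": "servo_tool", "body": {
  "steps": [
    [0,0,3,0,0,0],
    [0,0,5.5,0,0,0],
    [0,0,7.5,0,0,0],
    [0,0,9.5,0,0,0],
    [0,0,11.5,0,0,0],
    [0,0,13.5,0,0,0],
    [0,0,15.5,0,0,0],
    [0,0,17.5,0,0,0]
  ]
}}

```text
clock: 22.3
position: [0.5105, -0.2339, 0.2644]
ee_rot: [0.0, 0.695, 0.719, -0.0]
contact_force: [-0.1, -0.2, -4.7]
width: 0.0208
```

Request:
{"method": "servo_tool", "body": {
  "steps": [
    [0,0,2,0,0,0],
    [0,0,4,0,0,0],
    [0,0,6,0,0,0],
    [0,0,8.5,0,0,0],
    [0,0,11,0,0,0],
    [0,0,14,0,0,0],
    [0,0,17,0,0,0],
    [0,0,17,0,0,0]
  ]
}}

```text
clock: 23.1
position: [0.5106, -0.2337, 0.2469]
ee_rot: [-0.0, 0.695, 0.719, -0.0]
contact_force: [-1.0, -0.6, -1.5]
width: 0.0211
```

```bash
python3 look.py dn .51 -.235 .12 60
python3 - <<'E'
from h import *
W=np.load(f"top_dn.npz")["W"];g=np.all((W>[.40,-.32,.055])&(W<[.62,-.15,.075]),-1);P=W[g];print(len(P),cv2.minAreaRect((P[:,:2]*1000).astype(np.float32)),np.percentile(P[:,2],[5,50,95]))
E
```

```text
23.1 0.021057724346320122 [-0.98 -0.6  -1.48] [ 0.5106 -0.2337  0.2469]
side x0y0 256 176 scale 3.3333333333333335
top x0y0 289 141 scale 3.3333333333333335
962 ((508.7435302734375, -232.21240234375), (140.44973754882812, 100.5077896118164), 1.7837800979614258) [0.05940792 0.0630861  0.06725438]
```

View pics/j_dn.png

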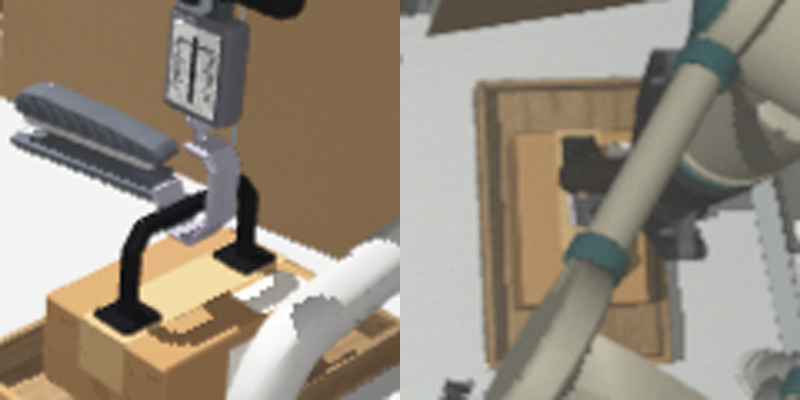

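The box stands on the tray floor (top at 63 mm) and the load is off the hook. I lower the hook clear of the bar.

Request:
{"method": "servo_tool", "body": {
  "steps": [
    [0,0,4,0,0,0],
    [0,0,9,0,0,0],
    [0,0,14,0,0,0],
    [0,0,19,0,0,0],
    [0,0,23,0,0,0],
    [0,0,23,0,0,0],
    [0,0,23,0,0,0]
  ]
}}

```text
clock: 23.9
position: [0.5107, -0.2338, 0.2243]
ee_rot: [-0.0, 0.695, 0.719, -0.0]
contact_force: [-0.3, -1.0, -1.4]
width: 0.0208
```

```bash
python3 look.py lo .51 -.235 .11 45
```

```text
23.9 0.020794481952154 [-0.33 -0.96 -1.38] [ 0.5107 -0.2338  0.2243]
side x0y0 270 195 scale 4.444444444444445
top x0y0 303 157 scale 4.444444444444445
```

View pics/j_lo.png

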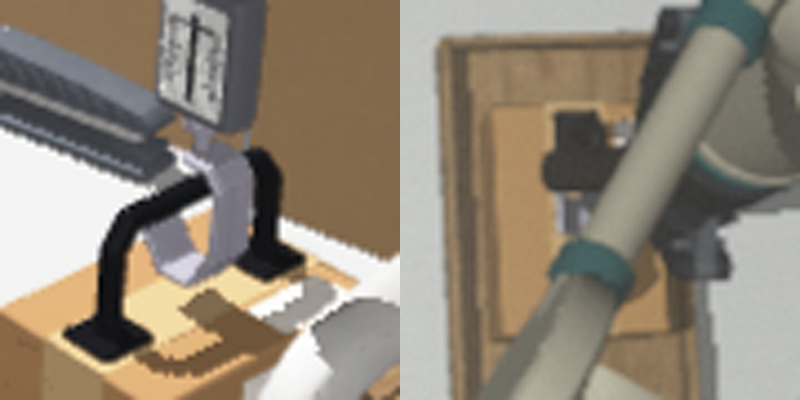

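Run:
```python
from h import *
for f in("top_hold2","side_hold2","top0"):
    W=np.load(f+".npz")["W"]
    for y0 in np.arange(-.46,-.30,.02):
        g=np.all((W>[.38,y0,.05])&(W<[.64,y0+.02,.30]),-1);P=W[g]
        if len(P)>3: print(f,round(y0,2),len(P),np.round([P[:,0].min(),P[:,0].max(),P[:,2].min(),P[:,2].max()],3))
```

```text
top_hold2 -0.42 10 [0.382 0.43  0.136 0.159]
top_hold2 -0.4 384 [0.38  0.535 0.05  0.173]
top_hold2 -0.38 681 [0.38  0.639 0.052 0.174]
top_hold2 -0.36 466 [0.503 0.64  0.051 0.174]
top_hold2 -0.34 21 [0.62  0.64  0.149 0.168]
side_hold2 -0.42 467 [0.38  0.434 0.05  0.161]
side_hold2 -0.4 963 [0.38  0.555 0.135 0.169]
side_hold2 -0.38 986 [0.399 0.639 0.05  0.169]
side_hold2 -0.36 267 [0.521 0.64  0.05  0.169]
top0 -0.42 16 [0.38  0.43  0.135 0.16 ]
top0 -0.4 374 [0.38  0.535 0.05  0.173]
top0 -0.38 690 [0.38  0.64  0.052 0.174]
top0 -0.36 465 [0.504 0.639 0.05  0.174]
top0 -0.34 22 [0.61  0.64  0.152 0.168]
```

Request:
{"method": "servo_tool", "body": {
  "steps": [
    [-5,0,0,0,0,0],
    [-11,0,0,0,0,0],
    [-18,0,0,0,0,0],
    [-25,0,0,0,0,0],
    [-32,0,0,0,0,0],
    [-39,0,0,0,0,0],
    [-45,0,0,0,0,0],
    [-48,0,0,0,0,0]
  ]
}}

```text
clock: 24.8
position: [0.5123, -0.2826, 0.2242]
ee_rot: [0.0, 0.695, 0.719, -0.0]
contact_force: [-0.5, 0.2, -2.1]
width: 0.0203
```

Request:
{"method": "servo_tool", "body": {
  "steps": [
    [0,0,0,0,0,0],
    [0,0,0,0,0,0]
  ]
}}

```text
clock: 25.0
position: [0.5122, -0.2816, 0.2243]
ee_rot: [-0.0, 0.695, 0.719, 0.0]
contact_force: [0.3, 0.5, -2.3]
width: 0.0206
```

```bash
python3 look.py out .51 -.25 .11 45
```

```text
25.0 0.020591690575002333 [ 0.26  0.48 -2.26] [ 0.5122 -0.2816  0.2243]
side x0y0 276 198 scale 4.444444444444445
top x0y0 309 157 scale 4.444444444444445
```

View pics/j_out.png

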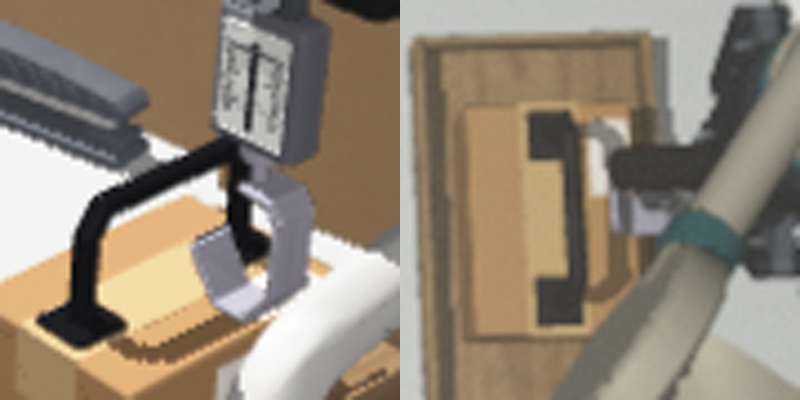

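Side view: the hook is clear of the handle bar (tip at (200, 240)), and the parcel has not moved. Lifting and heading back.

Request:
{"method": "servo_tool", "body": {
  "steps": [
    [0,0,-15,0,0,0],
    [0,0,-40,0,0,0],
    [0,0,-70,0,0,0],
    [0,0,-95,0,0,0],
    [15,-5,-105,0,0,0],
    [45,-15,-105,0,0,-1],
    [85,-30,-105,0,0,-3],
    [125,-45,-105,0,0,-5]
  ]
}}

```text
clock: 25.9
position: [0.4614, -0.1559, 0.3282]
ee_rot: [-0.001, 0.663, 0.749, 0.0]
contact_force: [0.4, 0.8, -1.6]
width: 0.0208
```

Request:
{"method": "servo_tool", "body": {
  "steps": [
    [40,-10,0,0,0,-0.3],
    [80,-20,0,0,0,-0.3],
    [120,-30,0,0,0,-0.3],
    [160,-40,0,0,0,-0.3],
    [200,-45,0,0,0,-0.3],
    [240,-45,0,0,0,-0.3],
    [270,-45,0,0,0,-0.3],
    [270,-45,0,0,0,-0.3]
  ]
}}

```text
clock: 26.7
position: [0.383, 0.1079, 0.3286]
ee_rot: [-0.002, 0.659, 0.752, 0.0]
contact_force: [-0.4, 0.1, -2.0]
width: 0.0206
```

Request:
{"method": "servo_tool", "body": {
  "steps": [
    [0,0,0,0,0,0],
    [0,0,0,0,0,0]
  ]
}}

```text
clock: 26.9
position: [0.385, 0.1038, 0.3289]
ee_rot: [-0.0, 0.661, 0.75, -0.001]
contact_force: [1.2, -1.1, -1.6]
width: 0.0205
```

Run:
```python
from h import *
s=telemetry.get_state();print(s["position"],s["clock"])
go(.4415,.2335,.305,7.35)
go(.5205,.2438,.305,7.35)
```

```text
[0.38503032 0.10379534 0.32890567] 26.9
row [121.6  72.4  23.8] [-0.05  0.03 -0.11]  psi now 7.24
row [121.8 152.1  23.7] [-0.05  0.03 -0.11]  psi now 7.24
```

Request:
{"method": "servo_tool", "body": {
  "steps": [
    [30,10,0,0,0,0],
    [65,25,8,0,0,0],
    [95,40,16,0,0,0],
    [115,55,24,0,0,0],
    [122,65,24,0,0,-0.1],
    [122,72,24,0,0,-0.1],
    [122,72,24,0,0,-0.1],
    [122,72,24,0,0,-0.1]
  ]
}}

```text
clock: 27.7
position: [0.4418, 0.2329, 0.3057]
ee_rot: [0.0, 0.661, 0.75, -0.0]
contact_force: [0.0, -0.7, -1.0]
width: 0.0209
```

```bash
python3 look.py back .48 .24 .2 60; python3 -c "
from h import *
go(.5205,.2438,.305,7.35)"
```

```text
27.7 0.020917017430731124 [ 0.03 -0.68 -1.04] [0.4418 0.2329 0.3057]
side x0y0 115 76 scale 3.3333333333333335
top x0y0 92 148 scale 3.3333333333333335
row [ 0.4 79.7  0.8] [ 0.02  0.01 -0.08]  psi now 7.27
```

View pics/j_back.png

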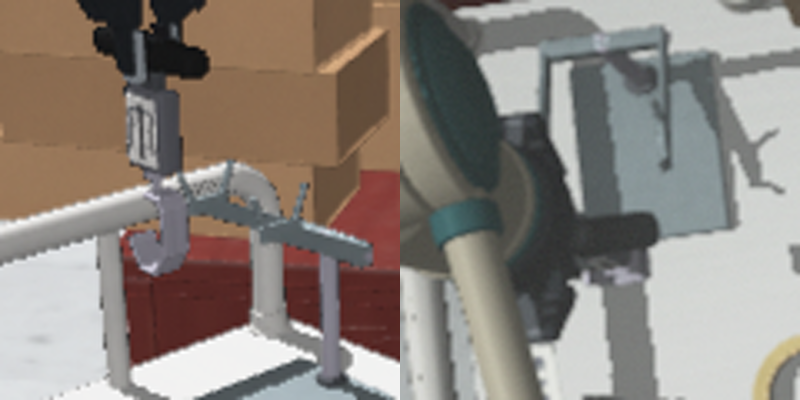

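Request:
{"method": "servo_tool", "body": {
  "steps": [
    [0.4,12,0,0,0,0],
    [0.4,28,0,0,0,0],
    [0.4,44,0,0,0,0],
    [0.4,60,0,0,0,-0.1],
    [0.4,72,0,0,0,-0.1],
    [0.4,79.7,0.8,0,0,-0.1],
    [0.4,79.7,0.8,0,0,-0.1],
    [0.4,79.7,0.8,0,0,-0.1]
  ]
}}

```text
clock: 28.6
position: [0.5205, 0.2448, 0.3042]
ee_rot: [-0.0, 0.66, 0.752, -0.001]
contact_force: [1.0, -0.1, -1.3]
width: 0.021
```

```bash
python3 look.py ab .52 .24 .24 60; python3 -c "
from h import *
go(.5205,.2438,.182,7.35)"
```

```text
28.6 0.021046513434594967 [ 0.98 -0.12 -1.34] [0.5205 0.2448 0.3042]
side x0y0 128 58 scale 3.3333333333333335
top x0y0 89 128 scale 3.3333333333333335
row [ -1.1   0.3 122.6] [-0.02  0.01  0.11]  psi now 7.46
```

View pics/j_ab.png

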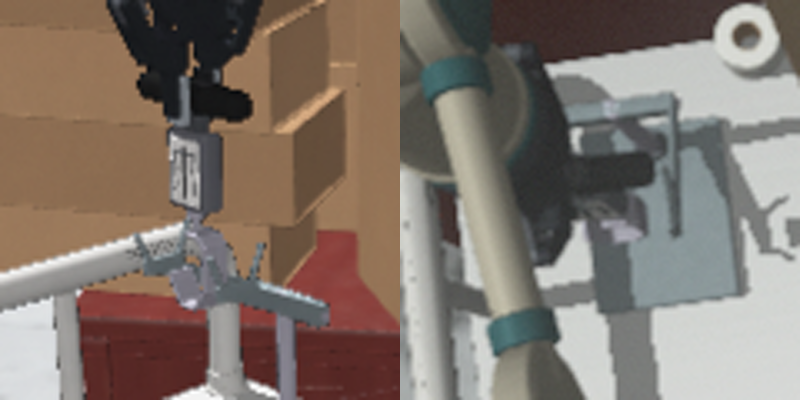

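Request:
{"method": "servo_tool", "body": {
  "steps": [
    [-1,0,15,0,0,0],
    [-1,0,35,0,0,0],
    [-1,0,55,0,0,0],
    [-1,0,75,0,0,0.1],
    [-1,0,88,0,0,0.1],
    [-1,0,96,0,0,0.1],
    [-1,0,100,0,0,0.1],
    [-1,0,100,0,0,0.1]
  ]
}}

```text
clock: 29.5
position: [0.5209, 0.2439, 0.2046]
ee_rot: [0.0, 0.66, 0.751, 0.0]
contact_force: [-1.2, -0.3, -2.2]
width: 0.0208
```

```bash
python3 look.py n1 .52 .24 .2 45; python3 -c "
from h import *
go(.5205,.2438,.181,7.35)"
```

```text
29.5 0.020805180288789065 [-1.24 -0.28 -2.21] [0.5209 0.2439 0.2046]
side x0y0 144 88 scale 4.444444444444445
top x0y0 108 146 scale 4.444444444444445
row [-0.2 -1.  24.3] [ 0.09 -0.01 -0.  ]  psi now 7.35
```

View pics/j_n1.png

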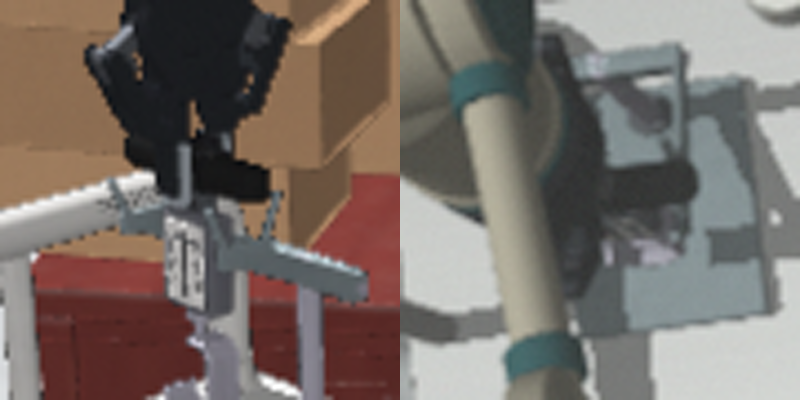

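The bar is centred between the prongs. I lower it the last 24 mm.

Request:
{"method": "servo_tool", "body": {
  "steps": [
    [0,-0.5,5,0,0,0],
    [0,-0.5,10,0,0,0],
    [0,-0.5,14,0,0,0],
    [0,-0.5,18,0,0,0],
    [0,-0.5,21,0,0,0],
    [0,-0.5,23,0,0,0],
    [0,-0.5,24,0,0,0],
    [0,-0.5,24,0,0,0]
  ]
}}

```text
clock: 30.4
position: [0.5203, 0.2438, 0.1808]
ee_rot: [0.0, 0.66, 0.751, 0.0]
contact_force: [-0.2, -0.2, -0.1]
width: 0.0207
```

```bash
python3 look.py n2 .52 .24 .2 45
```

```text
30.4 0.02072280627472588 [-0.15 -0.24 -0.1 ] [0.5203 0.2438 0.1808]
side x0y0 144 88 scale 4.444444444444445
top x0y0 108 146 scale 4.444444444444445
```

View pics/j_n2.png

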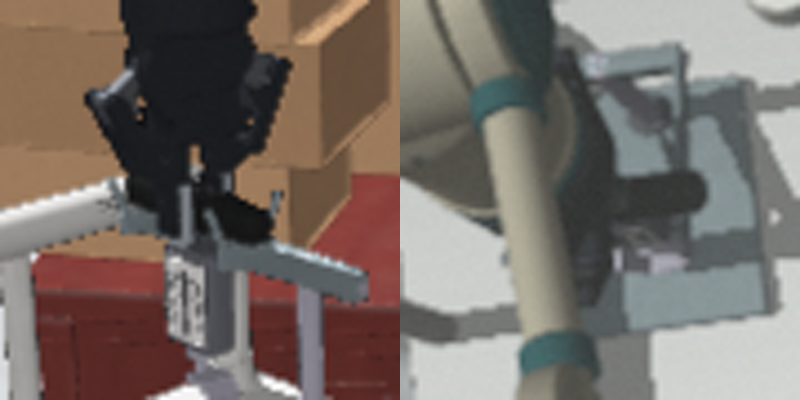

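The scale's weight has come off the wrist, so the bar is seated in the notches. Opening and retreating.

Request:
{"method": "servo_tool", "body": {
  "steps": [
    [0,0,0,0,0,0],
    [0,0,0,0,0,0],
    [0,0,0,0,0,0],
    [0,0,0,0,0,0],
    [0,0,0,0,0,0],
    [0,0,0,0,0,0],
    [0,0,0,0,0,0],
    [0,0,0,0,0,0]
  ],
  "hand": 0
}}

```text
clock: 31.3
position: [0.5204, 0.2438, 0.1805]
ee_rot: [0.0, 0.66, 0.751, -0.0]
contact_force: [-0.4, 0.4, -0.8]
width: 0.0854
```

Request:
{"method": "servo_tool", "body": {
  "steps": [
    [0,0,-8,0,0,0],
    [0,0,-20,0,0,0],
    [0,0,-40,0,0,0],
    [0,0,-65,0,0,0],
    [0,0,-90,0,0,0],
    [0,0,-115,0,0,0],
    [0,0,-130,0,0,0],
    [0,0,-130,0,0,0]
  ]
}}

```text
clock: 32.1
position: [0.5217, 0.2443, 0.3144]
ee_rot: [0.002, 0.66, 0.751, 0.003]
contact_force: [0.3, 0.5, -0.8]
width: 0.0854
```

Request:
{"method": "servo_tool", "body": {
  "steps": [
    [0,-40,0,0,0,0],
    [0,-80,0,0,0,0],
    [-40,-100,0,0,0,0],
    [-80,-115,0,0,0,0],
    [-120,-130,0,0,0,0],
    [-150,-140,0,0,0,0],
    [-150,-140,0,0,0,0],
    [-150,-140,0,0,0,0]
  ]
}}

```text
clock: 32.9
position: [0.4005, 0.077, 0.3103]
ee_rot: [-0.0, 0.661, 0.75, 0.0]
contact_force: [0.2, -0.0, -0.5]
width: 0.0852
```

```bash
python3 look.py end .52 .24 .15 60
python3 - <<'E'
from h import *
im=np.load("side_end.npz")["im"];save(im,"pics/sideend.png");im=np.load("top_end.npz")["im"];save(im,"pics/topend.png")
for n in("side","top"):
    z=np.load(f"{n}_end.npz");W=z["W"]
    for q in ["scale","parcel","scanner","labels","packing_tape","pen","staples","clip"]:
        for o in spotter.outline_of(q,n)[:1]:
            P=W[o["region"]&(z["d"]>0)]
            if len(P): print(n,q,round(o["conf"],2),np.round(np.percentile(P,[2,50,98],axis=0),3).tolist())
W=np.load("top_end.npz")["W"]
g=np.all((W>[.40,-.32,.055])&(W<[.62,-.15,.075]),-1);P=W[g];print(cv2.minAreaRect((P[:,:2]*1000).astype(np.float32)),np.percentile(P[:,2],[5,50,95]))
E
```

```text
32.9 0.08523319137094175 [ 0.17 -0.04 -0.46] [0.4005 0.077  0.3103]
side x0y0 130 91 scale 3.3333333333333335
top x0y0 98 134 scale 3.3333333333333335
side scale 0.97 [[0.5, 0.188, -0.001], [0.511, 0.233, 0.147], [0.623, 0.403, 0.209]]
side parcel 0.76 [[0.434, -0.285, 0.007], [0.47, -0.241, 0.061], [0.568, -0.187, 0.122]]
side scanner 0.64 [[0.291, 0.157, 0.005], [0.304, 0.174, 0.031], [0.329, 0.279, 0.063]]
side labels 0.62 [[0.499, 0.218, -0.003], [0.512, 0.229, 0.055], [0.588, 0.38, 0.096]]
side packing_tape 0.88 [[0.292, 0.053, -0.002], [0.339, 0.095, 0.015], [0.386, 0.15, 0.023]]
side pen 0.8 [[0.34, -0.099, -0.005], [0.354, -0.041, 0.01], [0.377, 0.026, 0.014]]
side staples 0.95 [[0.614, -0.067, -0.001], [0.634, -0.006, 0.027], [0.661, 0.062, 0.047]]
side clip 0.63 [[0.343, -0.147, -0.003], [0.356, -0.14, 0.007], [0.372, -0.111, 0.021]]
top scale 0.97 [[0.503, 0.187, 0.005], [0.521, 0.243, 0.21], [0.569, 0.313, 0.215]]
top parcel 0.68 [[0.438, -0.28, 0.01], [0.504, -0.226, 0.064], [0.575, -0.181, 0.125]]
top scanner 0.71 [[0.3, 0.163, 0.029], [0.318, 0.21, 0.042], [0.337, 0.258, 0.067]]
top labels 0.83 [[0.669, 0.152, -0.002], [0.692, 0.177, 0.037], [0.719, 0.201, 0.043]]
top packing_tape 0.47 [[0.3, 0.095, 0.015], [0.32, 0.139, 0.024], [0.358, 0.153, 0.028]]
top pen 0.64 [[0.345, -0.091, 0.006], [0.36, -0.039, 0.013], [0.376, 0.028, 0.019]]
top staples 0.63 [[0.618, -0.062, 0.004], [0.637, -0.001, 0.043], [0.66, 0.062, 0.052]]
((508.72149658203125, -232.55589294433594), (141.72305297851562, 100.81602478027344), 2.4212026596069336) [0.0597085  0.0635431  0.06770248]
```

View pics/j_end.png

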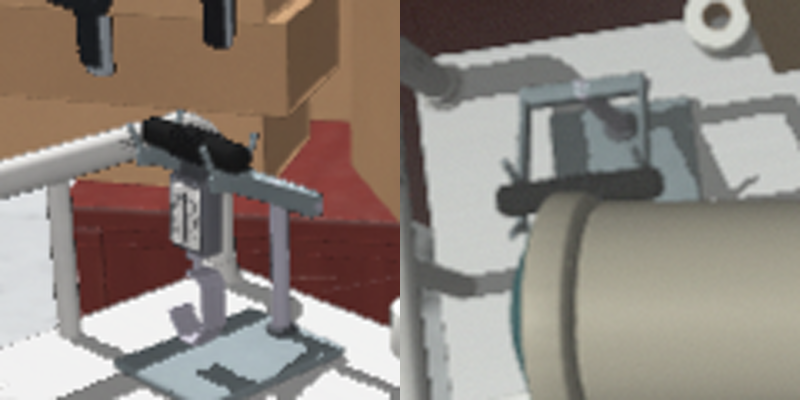

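View pics/sideend.png

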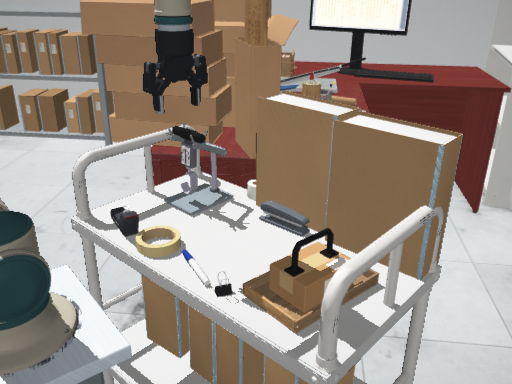

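The scale hangs in both notches, as it did at the start. The parcel stands flat and centred in the tray, and the other things are where they were. Handing in.

```bash
python3 -c "
from h import *
print(sign_off())"
```

```text
the job is handed in; nothing more can be done
None
```

The parcel was weighed, set down in the out-tray and unhooked, and the scale is back in its rest. I handed in at about 33 s; the sign-off gives no verdict.

- **Weighing:** I hooked the scale under the handle and lifted the parcel to about 64 mm. It stayed still for 3.3 s, and two looks agreed on its position. From how far the hook was pulled out I estimate about 0.47 kg; I did not read the pointer itself.
- **Set-down:** The parcel is at (0.509, −0.233), with the tray centre at (0.509, −0.2325). Its yaw is about 2°, the same as the tray's. The box top reads 63.5 mm, which fits it standing flat on the tray floor. It was moved only by the hook.
- **Scale in its rest:** The scale's weight came off the wrist before I opened the fingers. In the last images the bar lies in both notches at its starting height.
- **Other things on the trolley:** They all still look in place. In the last check:
  - The detector missed the clip in the top view, but found it where it was in the side view.
  - It put "labels" on the scale's hook in the side view, but found the roll unmoved in the top view.
  - Its scanner and tape outlines differed by a few centimetres in places, because the arm covered part of each.

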